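# Hang the scoop and the spatula back on the tool rack

## Robot

A 6-joint arm with a two-finger parallel gripper is mounted at the origin on the work surface. World frame = base frame: x ahead of the robot, y to its left, z up, the work surface at z = 0. Lengths are in m, angles in rad, forces in N, time in s.
With the tool pointing down it reaches from about 0.225 to 0.725 m from the base axis. Payload 3.1 kg.
Tool frame: the origin (TCP) lies at the very end of the fingers, on their centre line; the grasp point (between the pads) lies r.grip_depth behind it (r.grip_depth is the distance from the TCP to the grasp point, in m); z points along the fingers, y is the direction in which the jaws open and shut (so a half turn about z gives the same grasp; the last joint's range is limited). The gripper opens to 85 mm and grips with 20 to 120 N. Pads are 22 mm wide; open, the fingers measure 114 mm over their backs; the gripper's body (76 mm by 85 mm) begins 54 mm behind the grasp point. The pads swing forward as they close: fully open they stand 13 mm farther back than shut.
Start: joints at [1.107, 0.048, 0.099, 1.622, 0, 1.443], TCP at [0.173, 0.496, 0.231] pointing down, gripper open.
Joint ranges: [-2.91, 2.91], [-0.99, 1.94], [-1.21, 1.42], [-2.12, 2.29], [-1.49, 1.47], [-3.14, 3.14]. Speed limits (rad/s): [2.79, 2.79, 3.14, 3.14, 3.14, 3.14].

## Interface

Orientations are given as a unit quaternion [w, x, y, z].
In Python, from bench import monitor, optics, workorder, r gives the robot as it stands.
- The arm moves only by the tool drive_tool, never from a script. Its argument "moves" is a list of rows, each a list of 4 numbers: the shift along the tool's x, y, z in cm, then the turn about the tool's z in rad. A call has 1 to 5 rows; each row is the pose to reach, as a shift and turn from the pose commanded when the call began, along the tool's axes at that moment; what a row does not reach only later rows make up. A row lasts 1/10 s, in which the tool goes at most 50 mm and 8.59 degrees, less where a joint would pass 70% of its speed; a pose out of reach is approached as far as the arm can. A call with a gripper value outside its range is refused whole. "fingers" is the opening in per cent of the stroke, from 0 (shut) to 100 (fully open), set as the call begins (left out, the last holds). The fingers move at their own pace and stop on an object; "newtons" is the grip in N (left out, the last holds). Time passes only in rows, so rows that repeat a pose let the fingers close. It gives the time, the measured TCP pose, the force and the opening at its end, in the units of the state.
- monitor.get_obs(): the state, without advancing time (a new reading comes with each control period).
- optics.read_camera(name): name is "scene" or "side" or "wrist"; returns (picture, depth): 400x640x3 uint8, red, green, blue; 400x640 float32, m along the optical axis (not along the pixel's ray), 0 where there is no reading.
- optics.camera_info(name): a dict with "fx", "fy", "cx", "cy" (pixels), "rvec" (rotation vector, rad) and "tvec" (3), from world to camera coordinates, as OpenCV has them. Camera axes: x right, y down, z forward; pixel columns grow to the right and rows downward; lengths in m; the calibration is good to about 2 mm. The wrist camera is an equidistant fisheye: a pixel r from the principal point sees the ray r / f radians off the axis. A picture is of the moment at which its call begins: read the wrist's pose just before it. camera_info takes no time and is no camera call; for the wrist camera it gives the pose at the moment of the call.
- workorder.hand_in(): hands the job in, once; it reports no verdict.
The state is a dict: "time_s": time; "joint_pos": joint angles; "qvel": joint speeds; "joint_efforts": joint torques, N m; "position": TCP position; "orientation": TCP orientation; "force": force on the tool from outside, world axes, zero at the start; "ft_torque": the same for the moment, N m; "finger_gap": finger opening in m.
Only numpy, scipy, OpenCV 4.12 (cv2) and the standard library are available. Lean on these libraries where they do the work, as an engineer would, in place of code of your own. Each camera call takes 0.05 s, during which the arm holds its last target. There are 200 camera calls.

## Task

The repacking is done: hang the metal scoop by the ring in its handle on the free stout hook of the tool rack, and the flat spatula by its small eye on the free slim hook, each pushed past the hook's upturned end and let go to hang down on its own (a little sway is all right). Leave the two tools that already hang there on their hooks, and do not knock over or shove aside the bottle and the tub.

Things in the scene. Friction and masses are not known exactly. Their poses are not given: they have to be found in the camera images.
- rack: tool rack, fixed: plywood board 500 mm long, 18 mm thick, lower edge 235 mm and top edge 310 mm above the table, on two steel uprights behind it at y = +-225 mm with foot plates 120 x 80 x 6 mm. Origin on the table below the middle of the board's front face; x away from the robot (front face at x = 0), y along the board, z up. Four hooks in any order, 110 +- 16 mm apart
- hook_stout: the free stout hook: bare steel rod 15 mm thick with a round end, on a small plate on the board's front, 285 mm above the table. Origin on the rod's axis at the board's front face; axes parallel to the rack's. The rod's axis runs out 25 mm to -x, rising 10 deg, to the bend at (-25, 0, 4.4) mm, then rises at 40 deg for 30 mm to (-48, 0, 23.7) mm; the round end stands beyond that
- hook_slim: the free slim hook: the same shape and the same rod axis as hook_stout, but its rod is 6 mm thick
- hook_stout_used: the other stout hook (15 mm), on which the skimmer hangs; same shape and frame as hook_stout
- hook_slim_used: the other slim hook (6 mm), on which the spoon hangs; same shape and frame as hook_slim
- scoop: aluminium scoop, about 0.2 kg, 244 mm long, lying bowl down. Origin on the table level under the bowl end of the handle; x along the handle to the ring, z up. Round bowl 84 mm wide, 48 mm high from x = -130 (lip) to -4 mm; flat handle 22 mm wide, 8 mm thick, its middle at z = 30 mm, from x = -4 to 83 mm; end ring 38 mm outside, 27 mm inside, 6 mm thick. Mass centre at x = -28 mm
- scoop_eye (a point): centre of the scoop's ring: (95, 0, 30) mm in the scoop's frame; the hole runs along the scoop's z
- spatula: spatula, about 0.14 kg, 242 mm long, lying flat. Origin on the underside near the blade end of the handle; x along the handle to the eye, z up. Steel blade 60 mm wide, 3 mm thick, from x = -125 to -40 mm, neck 36 mm wide to -20; black handle 20 mm wide, 14 mm thick, on the table, to x = 94 mm; end eye 25 mm outside, 14 mm inside, 5 mm thick, too small for a stout hook. Mass centre at x = -21 mm
- spatula_eye (a point): centre of the spatula's eye: (105, 0, 7) mm in the spatula's frame; the hole runs along the spatula's z
- skimmer: steel skimmer hanging on hook_stout_used: flat disc 84 mm across with round perforations, on a 16 mm wide handle; it reaches 176 mm below its origin, the centre of its ring (38 mm outside, 27 mm inside). x is the axis of the ring, z up the handle. Leave it on its hook
- spoon: steel serving spoon hanging on hook_slim_used: round bowl 56 mm across on a 14 mm wide handle; it reaches 171 mm below its origin, the centre of its eye (24 mm outside, 14 mm inside). x is the axis of the eye, z up the handle. Leave it on its hook
- bottle: dark squeeze bottle, 60 mm across, 194 mm tall with its pointed cap, standing on the table. Origin: centre of its underside. Not to be knocked over or moved
- tub: low tub with a white lid, 112 x 82 mm, 54 mm high. Origin: centre of its underside. Not to be moved
Mind the look-alikes: they are no part of the job. Several things look just like the scoop: the one meant starts farthest from the robot's base.

How it is judged:
At the end, for the whole second after the job is handed in: Scoop on hook_stout, spatula on hook_slim: eye centre 0-34 mm before the board, within 12 mm sideways, 25 mm below to 12 mm above the hook's origin, hanging down within 0.7 rad of vertical (it may sway). Skimmer and spoon on their hooks; bottle and tub upright, moved under 40 mm (x of scoop_eye in the frame of hook_stout between -0.034 and 0.005 m and y of scoop_eye in the frame of hook_stout between -0.012 and 0.012 m and z of scoop_eye in the frame of hook_stout between -0.025 and 0.012 m and angle between each of scoop, spatula's own x axis and vertical below 0.7 rad and x of spatula_eye in the frame of hook_slim between -0.034 and 0.005 m and y of spatula_eye in the frame of hook_slim between -0.012 and 0.012 m and z of spatula_eye in the frame of hook_slim between -0.025 and 0.012 m and distance between skimmer and hook_stout_used below 0.05 m and distance between spoon and hook_slim_used below 0.05 m and angle between each of bottle, tub's own z axis and vertical below 0.2 rad and distance of each of bottle, tub from where it was at the start of the episode below 0.04 m); the robot touches nothing.
It fails at once if the skimmer or the spoon came off its hook (distance between skimmer and hook_stout_used above 0.06 m or distance between spoon and hook_slim_used above 0.06 m).
It fails at once if the bottle or the tub was knocked over or shoved more than 40 mm (angle between any of bottle, tub's own z axis and vertical above 0.5 rad or distance of any of bottle, tub from where it was at the start of the episode above 0.04 m).
It also fails if it takes over 66 s, if anything falls off the work surface, if the arm or the gripper's body presses on something with over 40 N, if the wrist force passes 120 N, or if a joint passes its speed limit or range.

## Working session

There is one attempt and no reset: what is moved stays moved. The work goes in short steps, Python scripts to look and compute and a tool call to move; the robot and the scene stay as the last step left them, time stands still between calls to the robot, and variables do not carry over. Pictures are saved under pics/ and viewed, about 8 in all and at most 12, crops included, and the job is handed in when it is done.

Besides the shell and the picture viewer there is one more tool, called after "Request:" by a JSON object that holds its "method" and its "body", one argument or row to a line. drive_tool: Moves the arm, as the interface text tells. Its arguments: {"type":"object","properties":{"moves":{"type":"array","items":{"type":"array","items":{"type":"number"}}},"fingers":{"type":"number"},"newtons":{"type":"number"}},"required":["moves"]}

```bash
ls; mkdir -p pics; cat > h.py <<'E'
import numpy as np, cv2
from scipy.spatial.transform import Rotation as R
from bench import monitor, optics, workorder, r
def cam(n):
    i=optics.camera_info(n); return i,R.from_rotvec(np.ravel(i["rvec"])).as_matrix(),np.ravel(i["tvec"])
def pts(n,d,info=None):
    i,Rm,t=info or cam(n); v,u=np.mgrid[0:400,0:640]
    x=(u-i["cx"])/i["fx"]; y=(v-i["cy"])/i["fy"]
    if n=="wrist":
        rr=np.hypot(x,y)+1e-9; k=np.tan(np.minimum(rr,1.5))/rr; x=x*k;y=y*k
    P=np.stack([x*d,y*d,d],-1)
    W=(P-t)@Rm; W[d<=0]=np.nan
    return W
def tcp():
    o=monitor.get_obs(); q=o["orientation"]
    return np.array(o["position"]),R.from_quat([q[1],q[2],q[3],q[0]]).as_matrix(),o
E
python3 - <<'E'
from h import *
for n in ("scene","side"):
    p,d=optics.read_camera(n); np.savez(f"pics/{n}0.npz",p=p,d=d)
    cv2.imwrite(f"pics/{n}0.png",cv2.resize(p[...,::-1],(800,500)))
    i,Rm,t=cam(n); print(n,i, "pos",-Rm.T@t)
print(r.grip_depth); print(tcp())
E
```

```text
pics
scene {'fx': 408.7714215254021, 'fy': 408.7714215254021, 'cx': 327.90758865529784, 'cy': 204.65373513898675, 'rvec': array([ 0.14809188,  2.83652882, -1.28180544]), 'tvec': array([0.43454912, 0.11272956, 1.10176008])} pos [0.49237742 0.70736467 0.82013161]
side {'fx': 455.7968682262609, 'fy': 455.7968682262609, 'cx': 316.913284739259, 'cy': 201.74161307990724, 'rvec': array([ 2.09327788, -0.07821535,  0.04018989]), 'tvec': array([-0.44740954,  0.16319793,  1.21341424])} pos [ 0.37853899 -0.99928674  0.74653682]
0.0187
(array([0.17276522, 0.49517661, 0.23020366]), array([[-9.44145891e-01,  3.29526333e-01, -9.65640920e-04],
       [ 3.29527639e-01,  9.44143911e-01, -1.95199772e-03],
       [ 2.68469344e-04, -2.16117600e-03, -9.99997629e-01]]), {'time_s': 0.1, 'joint_pos': array([ 1.10720002e+00,  4.87291567e-02,  9.77480084e-02,  1.62199295e+00,
       -9.15270371e-06,  1.44300298e+00]), 'qvel': array([-1.18986474e-03, -3.04038312e-03,  3.92368252e-03, -1.10074671e-05,
        8.43014525e-05,  1.26121133e-03]), 'joint_efforts': array([ 2.25612413e-03, -3.39851046e+01,  3.20936573e+01,  1.57982198e-02,
       -1.45798990e-04, -1.21223829e-05]), 'position': array([0.17276522, 0.49517661, 0.23020366]), 'orientation': array([-3.12928262e-04,  1.67113604e-01,  9.85937046e-01, -1.04296054e-03]), 'force': array([-0.07152188, -0.58838521,  0.46489117]), 'ft_torque': array([-0.01862104, -0.02395858,  0.02747824]), 'finger_gap': 0.08534625201277696})
```

View pics/scene0.png

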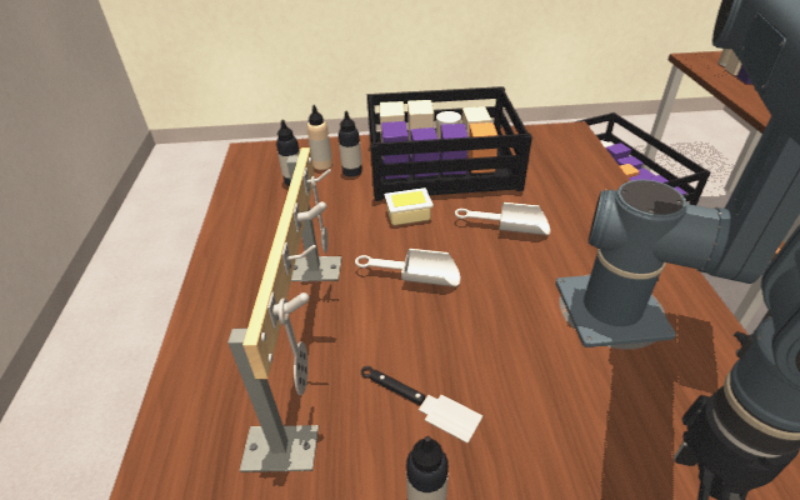

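View pics/side0.png

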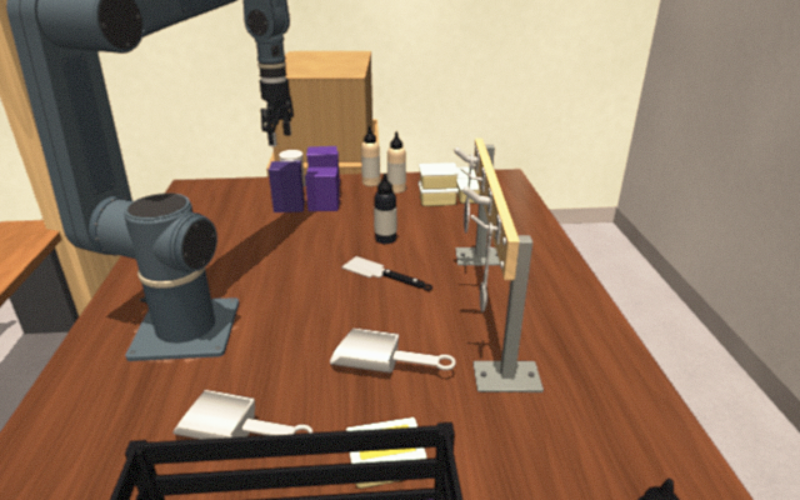

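The scene picture shows, from the near end (+y): a stout hook with the skimmer (290,310), a slim free hook (300,255), a stout free hook (312,215) and the slim hook with the spoon (320,178). There are scoops at (410,265) and (510,218), the spatula at (420,400), the bottle at (427,470) and the tub at (408,207). I'll measure these and enlarge the rack.

```bash
python3 - <<'E'
from h import *
np.set_printoptions(precision=4,suppress=True)
S=np.load("pics/scene0.npz");D=np.load("pics/side0.npz")
for n,Z in(("scene",S),("side",D)):
    np.save(f"pics/{n}W.npy",pts(n,Z["d"]))
a=cv2.resize(S["p"][110:310,185:300,::-1],None,fx=3,fy=3,interpolation=cv2.INTER_CUBIC)
b=cv2.resize(D["p"][110:260,350:440,::-1],None,fx=4,fy=4,interpolation=cv2.INTER_CUBIC)
c=np.zeros((600,a.shape[1]+b.shape[1],3),np.uint8);c[:a.shape[0],:a.shape[1]]=a;c[:b.shape[0],a.shape[1]:]=b
cv2.imwrite("pics/rack.png",c)
Ws=np.load("pics/sceneW.npy");Wd=np.load("pics/sideW.npy")
def comp(W,name,z0,z1,xr,yr):
    m=(W[...,2]>z0)&(W[...,2]<z1)&(W[...,0]>xr[0])&(W[...,0]<xr[1])&(W[...,1]>yr[0])&(W[...,1]<yr[1])
    n,l,st,_=cv2.connectedComponentsWithStats(m.astype(np.uint8))
    for k in range(1,n):
        if st[k,4]>60:
            P=W[l==k]; print(name,st[k],P.min(0),P.max(0),np.median(P,0))
comp(Ws,"scene",0.006,0.4,(.2,1),(-.6,.8))
comp(Wd,"side",0.006,0.4,(.2,1),(-.6,.8))
E
```

```text
scene [ 182   95   91  282 8597] [ 0.5719 -0.5978  0.006 ] [0.7513 0.2937 0.3175] [0.6508 0.1953 0.2539]
scene [ 296   96   90   84 4800] [ 0.2002 -0.5999  0.0061] [ 0.493  -0.3349  0.1762] [ 0.3695 -0.4672  0.0779]
scene [272 103  16  38 408] [ 0.5284 -0.6     0.0067] [ 0.5777 -0.5839  0.1517] [ 0.5518 -0.5937  0.0771]
scene [364 167  29   9 148] [ 0.2006 -0.3519  0.0271] [ 0.2878 -0.3025  0.0378] [ 0.2425 -0.3228  0.033 ]
scene [ 284  199   83   30 1208] [ 0.3123 -0.2115  0.006 ] [ 0.5461 -0.0848  0.0507] [ 0.3939 -0.1622  0.0304]
scene [288 293  52  31 453] [0.4285 0.101  0.006 ] [0.5435 0.1941 0.0174] [0.481  0.1523 0.0132]
scene [552 324  39  58 982] [0.2    0.4683 0.358 ] [0.2128 0.5235 0.4   ] [0.2088 0.5045 0.3812]
scene [ 325  349   33   51 1454] [0.4177 0.3397 0.0302] [0.4772 0.3946 0.1961] [0.4495 0.3803 0.1366]
side [227  65   8  29  87] [0.2001 0.4671 0.29  ] [0.2086 0.5614 0.4   ] [0.2038 0.4902 0.3661]
side [ 288  100   37   95 1981] [0.3878 0.3265 0.0061] [0.5286 0.7693 0.1949] [0.4438 0.6736 0.0933]
side [ 334  111  100  202 6209] [ 0.5611 -0.2445  0.006 ] [0.7497 0.7379 0.3165] [ 0.6333 -0.0997  0.1608]
side [ 243  117   29   51 1290] [0.2003 0.5447 0.0061] [0.3151 0.7933 0.1538] [0.2699 0.5632 0.1029]
side [237 128   6  41 150] [0.2001 0.548  0.0061] [0.2089 0.6232 0.1409] [0.2066 0.5611 0.0814]
side [305 215  41  17 217] [0.4253 0.0979 0.006 ] [0.5401 0.1924 0.0185] [0.4816 0.1428 0.0123]
side [ 264  263  100   35 1656] [ 0.3092 -0.2006  0.006 ] [ 0.5446 -0.0834  0.052 ] [ 0.3982 -0.1318  0.0311]
side [ 184  334  186   66 8524] [ 0.2    -0.5813  0.0061] [ 0.4902 -0.307   0.176 ] [ 0.3665 -0.4727  0.1094]
side [509 382  35  18 336] [ 0.6994 -0.5988  0.1357] [ 0.7399 -0.5654  0.1957] [ 0.7135 -0.5902  0.1732]
```

View pics/rack.png

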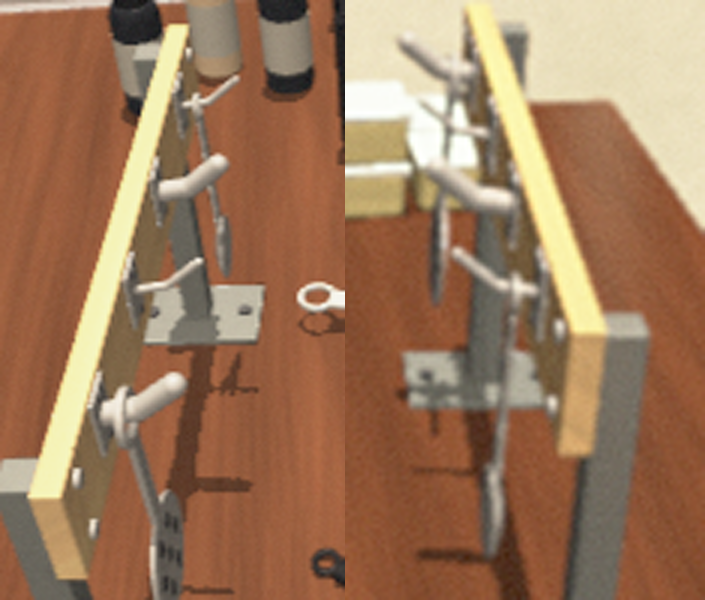

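```bash
python3 - <<'E'
from h import *
np.set_printoptions(precision=4,suppress=True)
Ws=np.load("pics/sceneW.npy");Wd=np.load("pics/sideW.npy")
def sel(W,lo,hi):
    P=W.reshape(-1,3); return P[((P>lo)&(P<hi)).all(1)]
for nm,W in(("scene",Ws),("side",Wd)):
    T=sel(W,(.55,-.35,.306),(.8,.5,.316)); 
    c=T.mean(0); e=np.polyfit(T[:,1],T[:,0],1); print(nm,"top n",len(T),T.min(0),T.max(0),"x=a*y+b",e)
    # front face, robust: board z .24-.30, line fit among points within 12mm of guess
    F=sel(W,(.55,-.35,.24),(.8,.5,.302)); x0=np.polyval(e,F[:,1])-.009
    G=F[abs(F[:,0]-x0)<.006]; f=np.polyfit(G[:,1],G[:,0],1); print(" front n",len(G),f)
    # hook: points in front of board
    s=F[:,0]-np.polyval(f,F[:,1])
    F=sel(W,(.5,-.35,.27),(.8,.5,.325)); s=F[:,0]-np.polyval(f,F[:,1]); H=F[(s<-.03)&(s>-.07)]
    hist,ed=np.histogram(H[:,1],bins=np.arange(-.3,.4,.01)); print([(round(a,3),int(b)) for a,b in zip(ed,hist) if b])
for nm,W in(("scene",Ws),("side",Wd)):
  for o,lo,hi in(("scoopH",(.3,-.25,.024),(.58,-.02,.04)),("spat",(.4,.08,.004),(.58,.22,.022)),("scoopB",(.0,-.4,.024),(.36,-.2,.04))):
    P=sel(W,lo,hi); c=P.mean(0); u,_,v=np.linalg.svd((P-c)[:,:2],full_matrices=False); a=v[0]*np.sign(v[0,0])
    q=(P-c)[:,:2]@a; print(nm,o,len(P),c,"ang",np.arctan2(a[1],a[0]),"end+",c[:2]+a*q.max(),"end-",c[:2]+a*q.min(),"len",np.ptp(q))
E
```

```text
scene top n 1723 [ 0.5719 -0.2206  0.306 ] [0.6726 0.2778 0.3159] x=a*y+b [0.0826 0.6354]
 front n 831 [0.0802 0.6304]
[(np.float64(-0.14), 8), (np.float64(-0.13), 17), (np.float64(-0.03), 4), (np.float64(-0.02), 75), (np.float64(-0.01), 8), (np.float64(0.08), 12), (np.float64(0.09), 19), (np.float64(0.19), 19), (np.float64(0.2), 97)]
side top n 756 [ 0.5675 -0.223   0.306 ] [0.6683 0.2718 0.3157] x=a*y+b [0.0685 0.6314]
 front n 504 [0.0597 0.6247]
[(np.float64(-0.14), 27), (np.float64(-0.13), 4), (np.float64(-0.03), 48), (np.float64(-0.02), 16), (np.float64(0.08), 13), (np.float64(0.09), 1), (np.float64(0.18), 5), (np.float64(0.19), 26), (np.float64(0.2), 2)]
scene scoopH 563 [ 0.4273 -0.1551  0.0322] ang -0.19568571610053392 end+ [ 0.5476 -0.1789] end- [ 0.3262 -0.135 ] len 0.22569149067632643
scene spat 547 [0.4751 0.157  0.0113] ang -0.6460862334547509 end+ [0.5672 0.0875] end- [0.3988 0.2145] len 0.2109988308344526
scene scoopB 461 [ 0.1725 -0.3092  0.0321] ang -0.21817744613809562 end+ [ 0.3601 -0.3508] end- [ 0.0686 -0.2862] len 0.2984946853034882
side scoopH 789 [ 0.4314 -0.1523  0.0323] ang -0.35149294826813415 end+ [ 0.5414 -0.1926] end- [ 0.3276 -0.1142] len 0.227672886905314
side spat 268 [0.4773 0.148  0.0106] ang -0.6334069763710735 end+ [0.5379 0.1035] end- [0.3962 0.2076] len 0.17582670828839414
side scoopB 873 [ 0.1713 -0.2995  0.0327] ang -0.3926865793044454 end+ [ 0.2817 -0.3452] end- [ 0.0728 -0.2587] len 0.2261328663459952
```

```bash
cat >> h.py <<'E'
def go(x,y,z,yaw):
    p,M,o=tcp(); y0=np.arctan2(M[1,0],M[0,0]); d=M.T@(np.array([x,y,z])-p)
    dy=(yaw-y0+np.pi/2)%np.pi-np.pi/2
    print("t",round(o["time_s"],2),"tcp",p.round(4),"yaw",round(y0,4),"-> shift cm",(d*100).round(2),"turn",round(-dy,4),"j6",round(o["joint_pos"][5],2),"gap",round(o["finger_gap"],4))
E
python3 - <<'E'
from h import *
np.set_printoptions(precision=4,suppress=True)
for nm in("scene","side"):
    W=np.load(f"pics/{nm}W.npy"); P=W.reshape(-1,3)
    for o,m in(("scoop",(P[:,2]>.028)&(P[:,2]<.04)&(P[:,0]>.45)&(P[:,0]<.56)&(P[:,1]<-.05)&(P[:,1]>-.25)),("spat",(P[:,2]>.009)&(P[:,2]<.02)&(P[:,0]>.45)&(P[:,0]<.56)&(P[:,1]>.08)&(P[:,1]<.2))):
        Q=P[m]; l=cv2.fitLine(Q[:,:2].astype(np.float32),cv2.DIST_HUBER,0,.01,.01).ravel(); a=l[:2]*np.sign(l[0]); q=(Q[:,:2]-l[2:])@a
        print(nm,o,len(Q),"ang",np.arctan2(a[1],a[0]),"+end",l[2:]+a*q.max(),"c",l[2:],"z",np.median(Q[:,2]))
i,Rm,t=cam("wrist"); p,M,o=tcp(); print(i, "cam in tool",M.T@(-Rm.T@t-p),"axis",M.T@Rm[2], "camx in tool",M.T@Rm[0])
go(.45,-.13,.25,2.91)
E
```

```text
scene scoop 197 ang -0.325456 +end [ 0.5466 -0.1853] c [ 0.4926 -0.1671] z 0.03321880115641641
scene spat 318 ang -0.66168624 +end [0.5403 0.1067] c [0.477 0.156] z 0.013520810142940235
side scoop 289 ang -0.28351292 +end [ 0.5432 -0.1879] c [ 0.4952 -0.1738] z 0.03304175426868731
side spat 137 ang -0.62523395 +end [0.5356 0.1034] c [0.4919 0.135 ] z 0.013022068726363004
{'fx': 309.70691628693146, 'fy': 309.70691628693146, 'cx': 323.13821031869975, 'cy': 196.94278380037926, 'rvec': array([-2.3754, -1.6872, -0.224 ]), 'tvec': array([-0.5238, -0.0326,  0.3797])} cam in tool [ 0.0688  0.     -0.1433] axis [-0.2646 -0.0004  0.9644] camx in tool [-0.0001  1.      0.0004]
t 0.1 tcp [0.1728 0.4952 0.2302] yaw 2.8058 -> shift cm [-46.78 -49.89  -1.88] turn -0.1042 j6 1.44 gap 0.0853
```

Request:
{"method": "drive_tool", "body": {
  "moves": [
    [-9,-10,-2,-0.02],
    [-18,-20,-2,-0.03],
    [-27,-30,-2,-0.03],
    [-36,-40,-2,-0.03],
    [-45,-49,-2,-0.03]
  ]
}}

```text
time_s: 0.6
position: [0.2701, 0.2642, 0.2446]
orientation: [0.0, 0.152, 0.988, -0.0]
force: [1.6, -0.7, 0.1]
finger_gap: 0.0856
```

Request:
{"method": "drive_tool", "body": {
  "moves": [
    [-5,-5,0,0],
    [-10,-10,0,0],
    [-15,-15,0,0],
    [-20,-20,0,0],
    [-25,-25,0,0]
  ]
}}

```text
time_s: 1.1
position: [0.3857, 0.0422, 0.2447]
orientation: [0.0, 0.153, 0.988, 0.0]
force: [1.3, 0.5, 1.3]
finger_gap: 0.0854
```

```bash
python3 - <<'E'
from h import *
go(.484,-.168,.15,2.84)
E
```

```text
t 1.1 tcp [0.3857 0.0422 0.2447] yaw 2.8354 -> shift cm [-15.71 -17.09   9.46] turn -0.0046 j6 0.24 gap 0.0854
```

Request:
{"method": "drive_tool", "body": {
  "moves": [
    [-16,-17,9,0],
    [-16,-17,9,0],
    [-16,-17,9,0],
    [-16,-17,9,0],
    [-16,-17,9,0]
  ]
}}

```text
time_s: 1.6
position: [0.4869, -0.1677, 0.1537]
orientation: [-0.0, 0.153, 0.988, 0.0]
force: [1.3, 0.5, 0.0]
finger_gap: 0.0855
```

Request:
{"method": "drive_tool", "body": {
  "moves": [
    [0,0,0,0],
    [0,0,0,0]
  ]
}}

```text
time_s: 1.8
position: [0.4856, -0.1661, 0.1531]
orientation: [-0.002, 0.153, 0.988, 0.001]
force: [0.4, 0.6, 0.5]
finger_gap: 0.0852
```

```bash
python3 - <<'E'
from h import *
np.set_printoptions(precision=4,suppress=True)
info=cam("wrist"); p,d=optics.read_camera("wrist"); W=pts("wrist",d,info); np.savez("pics/w1.npz",p=p,d=d,W=W)
cv2.imwrite("pics/w1.png",cv2.resize(p[...,::-1],(800,500)))
P=W.reshape(-1,3); m=(P[:,2]>.028)&(P[:,2]<.04)&(P[:,0]>.45)&(P[:,0]<.56)&(P[:,1]<-.1)&(P[:,1]>-.25)
Q=P[m]; l=cv2.fitLine(Q[:,:2].astype(np.float32),cv2.DIST_HUBER,0,.01,.01).ravel(); a=l[:2]*np.sign(l[0]); q=(Q[:,:2]-l[2:])@a
print(len(Q),"ang",np.arctan2(a[1],a[0]),"+end",l[2:]+a*q.max(),"c",l[2:],"z",np.median(Q[:,2]))
go(.484,-.168,.012,2.84)
E
```

```text
2287 ang -0.29285917 +end [ 0.5431 -0.1859] c [ 0.4916 -0.1704] z 0.03420047288376858
t 1.85 tcp [ 0.4861 -0.1654  0.1545] yaw 2.8353 -> shift cm [ 0.09 -0.32 14.25] turn -0.0047 j6 -0.15 gap 0.0853
```

View pics/w1.png

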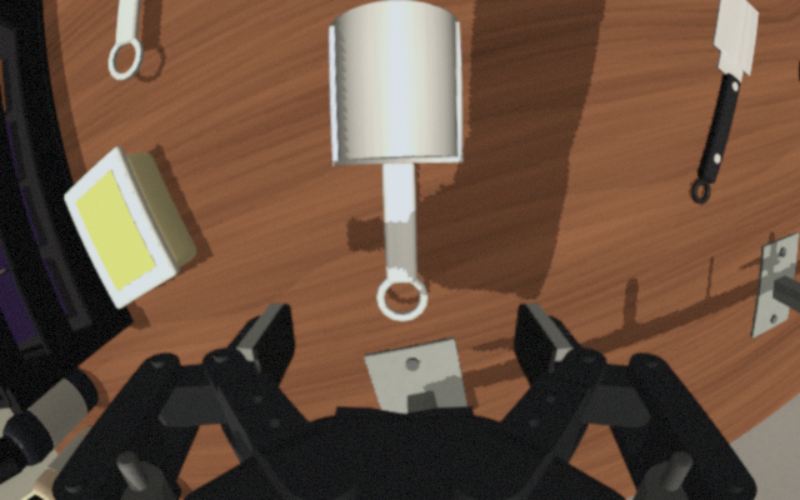

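The wrist picture shows the scoop centred: ring at (402,298), handle (400,220), and the tub (130,225) well clear of the fingers. Descending to grasp.

Request:
{"method": "drive_tool", "body": {
  "moves": [
    [0.3,-0.3,4,-0.013],
    [0.3,-0.3,8,-0.013],
    [0.3,-0.3,11,-0.013],
    [0.3,-0.3,14.2,-0.013],
    [0.3,-0.3,14.2,-0.013]
  ]
}}

```text
time_s: 2.35
position: [0.479, -0.1644, 0.0094]
orientation: [-0.004, 0.145, 0.989, 0.001]
force: [-0.6, -0.9, -0.4]
finger_gap: 0.0855
```

Request:
{"method": "drive_tool", "body": {
  "moves": [
    [0,0,0,0],
    [0,0,0,0],
    [0,0,0,0],
    [0,0,0,0],
    [0,0,0,0]
  ],
  "fingers": 0,
  "newtons": 40
}}

```text
time_s: 2.85
position: [0.4842, -0.1685, 0.0145]
orientation: [0.001, 0.146, 0.989, -0.0]
force: [0.8, -0.3, 2.8]
finger_gap: 0.0208
```

Request:
{"method": "drive_tool", "body": {
  "moves": [
    [0,0,0,0],
    [0,0,0,0],
    [0,0,0,0]
  ]
}}

```text
time_s: 3.15
position: [0.4844, -0.1686, 0.0142]
orientation: [0.002, 0.146, 0.989, -0.0]
force: [2.1, -0.4, 4.5]
finger_gap: 0.0212
```

Request:
{"method": "drive_tool", "body": {
  "moves": [
    [0,0,-3,0],
    [0,0,-7,0],
    [0,0,-11,0],
    [0,0,-15,0],
    [0,0,-19,0]
  ]
}}

```text
time_s: 3.65
position: [0.4816, -0.1672, 0.2026]
orientation: [-0.002, 0.146, 0.989, 0.001]
force: [1.5, 0.5, -2.1]
finger_gap: 0.021
```

Request:
{"method": "drive_tool", "body": {
  "moves": [
    [0,0,-4,0],
    [0,0,-8,0],
    [0,0,-12,0],
    [0,0,-12,0]
  ]
}}

```text
time_s: 4.05
position: [0.4842, -0.1685, 0.3282]
orientation: [0.004, 0.146, 0.989, -0.001]
force: [0.4, -0.5, -1.2]
finger_gap: 0.0209
```

```bash
python3 - <<'E'
from h import *
np.set_printoptions(precision=4,suppress=True)
go(.455,-.018,.326,3.067)
# rack fit, both cams: front-face points at heights .24-.30, RANSAC-like huber line; hooks in rack frame
for nm in("scene","side"):
    W=np.load(f"pics/{nm}W.npy"); P=W.reshape(-1,3)
    T=P[(P[:,2]>.307)&(P[:,2]<.315)&(P[:,0]>.55)&(P[:,0]<.7)&(abs(P[:,1])<.4)]
    l=cv2.fitLine(T[:,:2].astype(np.float32),cv2.DIST_HUBER,0,.001,.001).ravel(); a=l[:2]*np.sign(l[1]); yaw=-np.arctan2(a[0],a[1])
    ex=np.array([np.cos(yaw),np.sin(yaw)]); ey=np.array([-ex[1],ex[0]])
    s=(T[:,:2]-l[2:])@ex; q=T[:,:2]@ey; print(nm,"yaw",yaw,"s pct",np.percentile(s,[2,50,98]),"q ends",np.percentile(q,[.5,99.5]))
    f=l[2:]@ex+(np.percentile(s,2)+np.percentile(s,98))/2-.009; print("front X",f)
    X=P[:,:2]@ex-f; Y=P[:,:2]@ey
    for y0 in(-.02,.085):
        m=(X<-.026)&(X>-.06)&(abs(Y-y0)<.03)&(P[:,2]>.28)&(P[:,2]<.33)
        print(" hook",y0,m.sum(),"Y range",np.percentile(Y[m],[2,50,98]),"tip X",X[m].min(),"zmax",P[m,2].max(), "world-med",P[m].mean(0))
E
```

```text
t 4.05 tcp [ 0.4842 -0.1685  0.3282] yaw 2.8487 -> shift cm [ 7.14 13.57  0.15] turn -0.2183 j6 -0.17 gap 0.0209
scene yaw -0.08802124 s pct [-0.0563  0.0009  0.0107] q ends [-0.1602  0.3335]
front X 0.6040282141150617Traceback (most recent call last):
  File "<stdin>", line 15, in <module>
    return _quantile_unchecked(
        a, q, axis, out, overwrite_input, method, keepdims, weights)
    return _ureduce(a,
                    func=_quantile_ureduce_func,
    ...<5 lines>...
                    overwrite_input=overwrite_input,
                    method=method)
    r = func(a, **kwargs)
    result = _quantile(arr,
                       quantiles=q,
    ...<2 lines>...
                       out=out,
                       weights=wgt)
    slices_having_nans = np.isnan(arr[-1, ...])
                                  ~~~^^^^^^^^^
IndexError: index -1 is out of bounds for axis 0 with size 0
```

Request:
{"method": "drive_tool", "body": {
  "moves": [
    [2.5,3,0,-0.1],
    [5,6,0,-0.2],
    [8,9,0,-0.22],
    [8,12,0,-0.22],
    [8,13.5,0,-0.22]
  ]
}}

```text
time_s: 4.55
position: [0.444, -0.0132, 0.3206]
orientation: [-0.002, 0.035, 0.999, 0.001]
force: [0.3, -0.6, -0.9]
finger_gap: 0.0211
```

Request:
{"method": "drive_tool", "body": {
  "moves": [
    [0,0,0,0],
    [0,0,0,0],
    [0,0,0,0]
  ]
}}

```text
time_s: 4.85
position: [0.4449, -0.0161, 0.3219]
orientation: [-0.001, 0.037, 0.999, -0.0]
force: [0.2, 1.3, -2.2]
finger_gap: 0.0211
```

```bash
cat > rack.py <<'E'
from h import *
np.set_printoptions(precision=4,suppress=True)
def fit(W,nm,hooks=(-.02,.085)):
    P=W.reshape(-1,3)
    T=P[(P[:,2]>.305)&(P[:,2]<.317)&(abs(P[:,0]-.634-.075*P[:,1])<.02)&(abs(P[:,1])<.4)]
    l=cv2.fitLine(T[:,:2].astype(np.float32),cv2.DIST_HUBER,0,.001,.001).ravel(); a=l[:2]*np.sign(l[1]); yaw=-np.arctan2(a[0],a[1])
    ex=np.array([np.cos(yaw),np.sin(yaw)]); ey=np.array([-ex[1],ex[0]])
    s=(T[:,:2]-l[2:])@ex; q=T[:,:2]@ey; f=l[2:]@ex+(np.percentile(s,3)+np.percentile(s,97))/2-.009
    print(nm,len(T),"yaw",yaw,"s pct",np.percentile(s,[3,50,97]),"q ends",np.percentile(q,[.5,99.5]),"frontX",f,"z",np.median(T[:,2]))
    X=P[:,:2]@ex-f; Y=P[:,:2]@ey
    for y0 in hooks:
        for lo,hi in((-.06,-.04),(-.04,-.024)):
            m=(X<hi)&(X>lo)&(abs(Y-y0)<.035)&(P[:,2]>.28)&(P[:,2]<.33)
            if m.sum(): print(" hook",y0,lo,m.sum(),"Y",np.percentile(Y[m],[3,50,97]),"minX",X[m].min(),"z",np.percentile(P[m,2],[50,98]))
E
python3 - <<'E'
from rack import *
go(.455,-.018,.326,3.067)
info=cam("wrist"); p,d=optics.read_camera("wrist"); W=pts("wrist",d,info); np.savez("pics/w2.npz",p=p,d=d,W=W)
cv2.imwrite("pics/w2.png",cv2.resize(p[...,::-1],(800,500)))
for nm in("scene","side"): fit(np.load(f"pics/{nm}W.npy"),nm)
fit(W,"wrist")
E
```

```text
t 4.85 tcp [ 0.4449 -0.0161  0.3219] yaw 3.068 -> shift cm [-1.02 -0.11 -0.42] turn 0.001 j6 -0.11 gap 0.0211
scene 1619 yaw -0.08584185 s pct [-0.0085 -0.0001  0.0094] q ends [-0.1616  0.3323] frontX 0.6286704554812931 z 0.3098306507389129
side 701 yaw -0.08426793 s pct [-0.0086 -0.0001  0.0094] q ends [-0.1693  0.3221] frontX 0.6260367657457229 z 0.3097841224599625
wrist 589 yaw -0.11193999 s pct [-0.0045  0.0001  0.0124] q ends [0.2568 0.3479] frontX 0.6163313848474348 z 0.30995506173762005
```

View pics/w2.png

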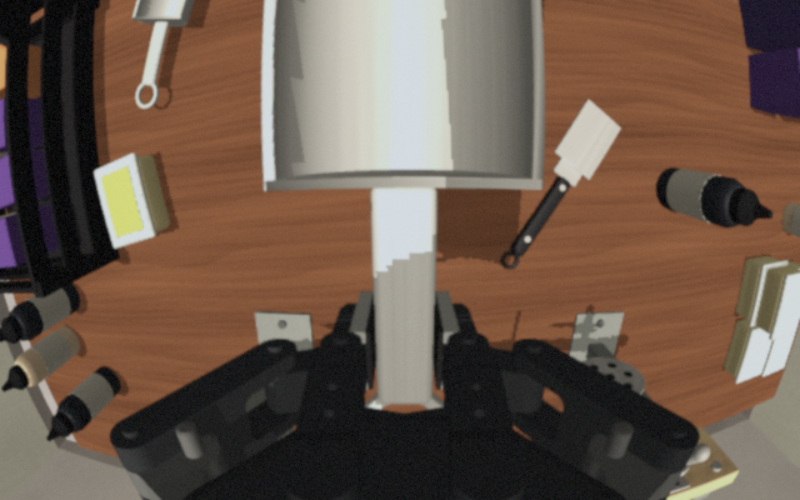

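```bash
python3 - <<'E'
from rack import *
for nm in("scene","side"): fit(np.load(f"pics/{nm}W.npy"),nm,(.03,.14))
# also fresh pictures of the present state
for n in("scene","side"):
    p,d=optics.read_camera(n); np.savez(f"pics/{n}1.npz",p=p,d=d,W=pts(n,d))
    W=pts(n,d); p0,M,o=tcp(); P=W.reshape(-1,3)
    m=(abs(P[:,1]+.016)<.06)&(P[:,0]>.42)&(P[:,0]<.56)&(P[:,2]>.28)&(P[:,2]<.36)
    m2=m&(P[:,0]>.468)
    Q=P[m2]; print(n,m2.sum(),"ring region min",Q.min(0),"max",Q.max(0),"slope z/x",np.polyfit(Q[:,0],Q[:,2],1))
S=np.load("pics/scene1.npz")["p"];D=np.load("pics/side1.npz")["p"]
a=cv2.resize(S[120:260,190:400,::-1],None,fx=2.8,fy=2.8,interpolation=cv2.INTER_CUBIC)[:,:588]
b=cv2.resize(D[100:230,250:430,::-1],(290,209),interpolation=cv2.INTER_CUBIC)
b=cv2.resize(D[100:220,260:430,::-1],None,fx=2.8,fy=2.8,interpolation=cv2.INTER_CUBIC)
c=np.zeros((a.shape[0]//1+0,800,3),np.uint8)
a=cv2.resize(a,None,fx=.68,fy=.68);b=cv2.resize(b,None,fx=.84,fy=.84)
c=np.zeros((300,800,3),np.uint8);c[:min(300,a.shape[0]),:a.shape[1]]=a[:300];c[:b.shape[0],400:400+b.shape[1]]=b[:300,:400]
cv2.imwrite("pics/s1.png",c)
E
```

```text
scene 1619 yaw -0.08584185 s pct [-0.0085 -0.0001  0.0094] q ends [-0.1616  0.3323] frontX 0.6286704554812931 z 0.3098306507389129
 hook 0.03 -0.06 51 Y [0.0292 0.0376 0.0409] minX -0.053869082191342677 z [0.3109 0.3163]
 hook 0.03 -0.04 59 Y [0.0313 0.0382 0.0408] minX -0.039559816856811425 z [0.2998 0.311 ]
 hook 0.14 -0.06 15 Y [0.139  0.1416 0.1427] minX -0.048398877991026046 z [0.3083 0.3113]
 hook 0.14 -0.04 28 Y [0.1391 0.1417 0.1438] minX -0.039811889011616586 z [0.2976 0.3054]
side 701 yaw -0.08426793 s pct [-0.0086 -0.0001  0.0094] q ends [-0.1693  0.3221] frontX 0.6260367657457229 z 0.3097841224599625
 hook 0.03 -0.06 42 Y [0.0231 0.028  0.0336] minX -0.05271315986083225 z [0.3094 0.3155]
 hook 0.03 -0.04 48 Y [0.023  0.0266 0.0319] minX -0.038465456376191254 z [0.2989 0.3101]
 hook 0.14 -0.06 8 Y [0.1354 0.1381 0.1398] minX -0.04808127935793427 z [0.3089 0.3119]
 hook 0.14 -0.04 18 Y [0.1348 0.1383 0.14  ] minX -0.039712145164556345 z [0.2984 0.3045]
scene 149 ring region min [ 0.4681 -0.038   0.3344] max [ 0.5096 -0.001   0.343 ] slope z/x [-0.0103  0.3446]
side 102 ring region min [ 0.4681 -0.0389  0.3353] max [0.5066 0.0002 0.3434] slope z/x [-0.0103  0.3447]
```

View pics/s1.png

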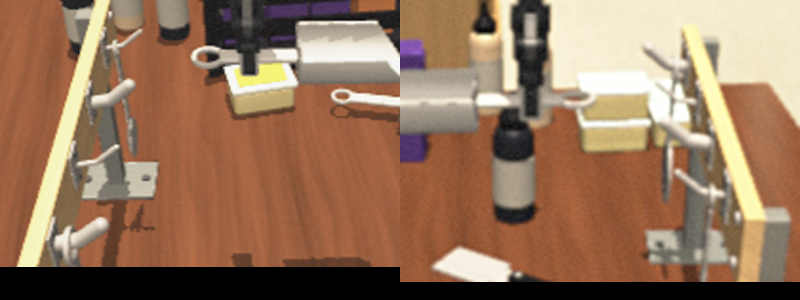

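The eye is at rack-frame (-138, 22, +54) mm relative to the hook origin height and its tilt is level. The free stout hook's axis is at Y = 32.5. Moving the ring to just above the tip.

Request:
{"method": "drive_tool", "body": {
  "moves": [
    [-2,1.0,0,0.012],
    [-4,1.0,0,0.012],
    [-6,1.0,0.8,0.012],
    [-7.4,1.0,1.5,0.012],
    [-7.4,1.0,1.5,0.012]
  ]
}}

```text
time_s: 5.5
position: [0.5207, -0.0117, 0.3058]
orientation: [-0.001, 0.043, 0.999, 0.0]
force: [-1.2, -0.4, -3.0]
finger_gap: 0.0209
```

Request:
{"method": "drive_tool", "body": {
  "moves": [
    [0,0,0,0],
    [0,0,0,0]
  ]
}}

```text
time_s: 5.7
position: [0.5194, -0.0112, 0.3087]
orientation: [0.0, 0.043, 0.999, -0.0]
force: [-0.3, -0.3, -1.6]
finger_gap: 0.0211
```

```bash
cat >> rack.py <<'E'
YAW=-.085; EX=np.array([np.cos(YAW),np.sin(YAW)]); EY=np.array([-EX[1],EX[0]]); FX=.6273
def eye(xlen, ylim, half, yc, tag, zlo=.31,zhi=.37):
    p0,M,o=tcp(); print("t",o["time_s"],"tcp rack",p0[:2]@EX-FX,p0[:2]@EY-yc,p0[2]-.285+.0187,"F",np.array(o["force"]).round(1))
    for n in("scene","side"):
        p,d=optics.read_camera(n); W=pts(n,d); np.savez(f"pics/{n}_{tag}.npz",p=p,d=d,W=W); P=W.reshape(-1,3)
        X=P[:,:2]@EX-FX; Y=P[:,:2]@EY-yc
        g=p0[:2]@EX-FX
        m=(X>g+.022)&(X<g+xlen)&(abs(Y)<ylim)&(P[:,2]>zlo)&(P[:,2]<zhi)
        print(n,m.sum(),"X",np.percentile(X[m],[1,99]),"Y",np.percentile(Y[m],[1,99]),"z-285",np.percentile(P[m,2],[2,50,98])-.285)
def show(tag,f):
    S=np.load(f"pics/scene_{tag}.npz")["p"];D=np.load(f"pics/side_{tag}.npz")["p"]
    s0,d0=f
    a=cv2.resize(S[s0[1]:s0[1]+100,s0[0]:s0[0]+100,::-1],(400,400),interpolation=cv2.INTER_CUBIC)
    b=cv2.resize(D[d0[1]:d0[1]+100,d0[0]:d0[0]+100,::-1],(400,400),interpolation=cv2.INTER_CUBIC)
    cv2.imwrite(f"pics/{tag}.png",np.hstack([a,b]))
E
python3 - <<'E'
from rack import *
eye(.08,.03,.019,.0325,"a")
show("a",((205,110),(330,90)))
E
```

```text
t 5.7 tcp rack -0.10885188760143216 0.00048122863597694493 0.04242000108851563 F [-0.3 -0.3 -1.6]
scene 171 X [-0.0863 -0.0376] Y [-0.0167  0.0197] z-285 [0.026  0.0415 0.0445]
side 115 X [-0.0852 -0.0419] Y [-0.0188  0.0163] z-285 [0.0256 0.0404 0.044 ]
```

View pics/a.png

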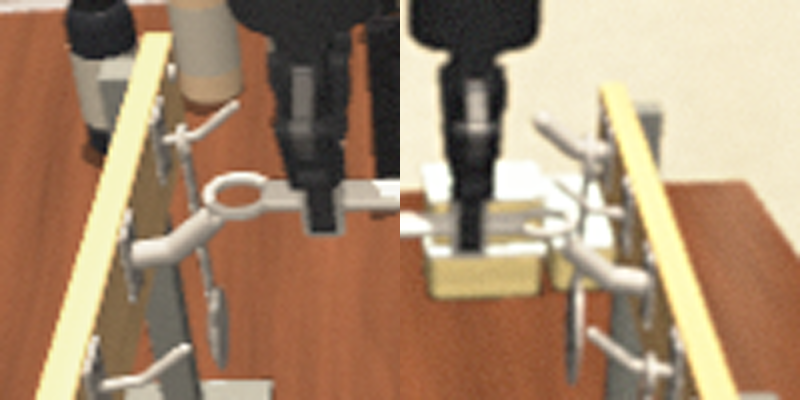

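Ring (238,195 left / 550,222 right) is just outside and above the stout tip, laterally aligned within 2 mm. Slide it on along the upturned rod.

Request:
{"method": "drive_tool", "body": {
  "moves": [
    [-0.4,0,0.35,0],
    [-0.8,0,0.7,0],
    [-1.2,0,1.05,0],
    [-1.6,0,1.4,0],
    [-1.6,0,1.4,0]
  ],
  "newtons": 25
}}

```text
time_s: 6.3
position: [0.5365, -0.0123, 0.2929]
orientation: [-0.0, 0.042, 0.999, 0.0]
force: [0.4, -0.3, -1.6]
finger_gap: 0.0208
```

Request:
{"method": "drive_tool", "body": {
  "moves": [
    [-0.3,0,0.3,0],
    [-0.6,0,0.6,0],
    [-0.9,0,0.8,0],
    [-1.2,0,1.0,0],
    [-1.2,0,1.0,0]
  ]
}}

```text
time_s: 6.8
position: [0.5463, -0.013, 0.2821]
orientation: [-0.003, 0.042, 0.999, 0.0]
force: [-3.2, 0.4, -7.1]
finger_gap: 0.0209
```

```bash
python3 - <<'E'
from rack import *
eye(.08,.03,.019,.0325,"b")
show("b",((205,110),(330,90)))
E
```

```text
t 6.8 tcp rack -0.0818565876825349 0.0008835955345010763 0.01581610663235517 F [-3.2  0.4 -7.1]
scene 31 X [-0.0522 -0.0373] Y [-0.0047  0.0087] z-285 [0.0254 0.0284 0.0322]
side 23 X [-0.0536 -0.0396] Y [-0.0072  0.0029] z-285 [0.0252 0.0277 0.0312]
```

View pics/b.png

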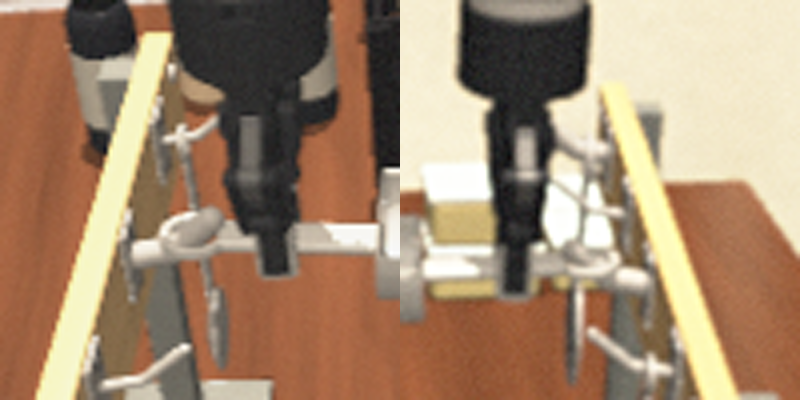

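The ring (190,230 left; 590,262 right) now surrounds the upturned end with the tip poking through; force 8 N. A little further, then let go.

Request:
{"method": "drive_tool", "body": {
  "moves": [
    [-0.2,0,0.2,0],
    [-0.4,0,0.4,0],
    [-0.6,0,0.6,0],
    [-0.6,0,0.6,0]
  ]
}}

```text
time_s: 7.3
position: [0.5511, -0.0135, 0.2772]
orientation: [-0.003, 0.042, 0.999, 0.0]
force: [-9.0, 0.8, -5.2]
finger_gap: 0.0209
```

Request:
{"method": "drive_tool", "body": {
  "moves": [
    [0,0,0,0],
    [0,0,0,0],
    [0,0,0,0],
    [0,0,0,0],
    [0,0,0,0]
  ],
  "fingers": 60
}}

```text
time_s: 7.8
position: [0.5542, -0.0139, 0.2786]
orientation: [0.001, 0.042, 0.999, -0.0]
force: [-0.2, -1.6, -0.3]
finger_gap: 0.051
```

Request:
{"method": "drive_tool", "body": {
  "moves": [
    [0,0,0,0],
    [0,0,0,0],
    [0,0,0,0],
    [0,0,0,0],
    [0,0,0,0]
  ]
}}

```text
time_s: 8.3
position: [0.5537, -0.0138, 0.278]
orientation: [-0.0, 0.042, 0.999, 0.0]
force: [0.1, -0.6, 0.9]
finger_gap: 0.0511
```

```bash
python3 - <<'E'
from rack import *
eye(.08,.03,.019,.0325,"c")
S=np.load("pics/scene_c.npz")["p"];D=np.load("pics/side_c.npz")["p"]
cv2.imwrite("pics/c.png",np.hstack([cv2.resize(I[y:y+150,x:x+150,::-1],(400,400),interpolation=cv2.INTER_CUBIC) for I,x,y in((S,180,100),(D,310,90))]))
E
```

```text
t 8.3 tcp rack -0.07438603403057498 0.0007715995857844396 0.011669261033394059 F [ 0.1 -0.6  0.9]
scene 37 X [-0.0488  0.0052] Y [-0.0259  0.0268] z-285 [0.025  0.0265 0.0321]
side 27 X [-0.0516  0.0034] Y [-0.0283  0.0277] z-285 [0.0251 0.0266 0.0316]
```

View pics/c.png

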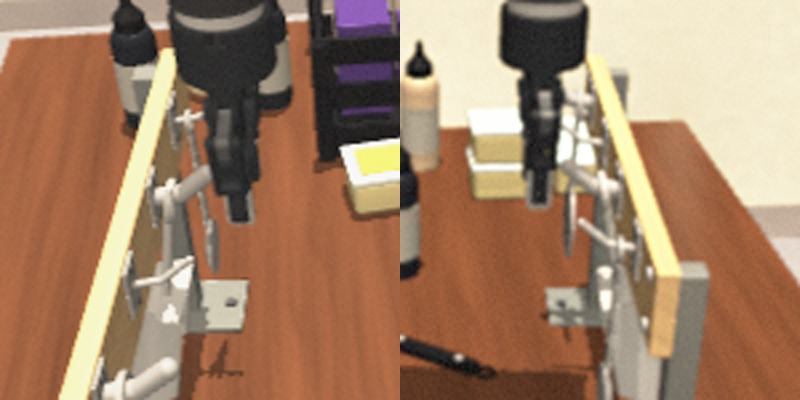

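The scoop hangs on the stout hook (175,200 left). Backing off and heading for the spatula.

Request:
{"method": "drive_tool", "body": {
  "moves": [
    [3,0,0,0],
    [6,0,0,0],
    [10,0,0,0.1],
    [10,4,1,0.2],
    [10,8,3,0.3]
  ]
}}

```text
time_s: 8.9
position: [0.4613, 0.0744, 0.2502]
orientation: [0.003, 0.195, 0.981, 0.001]
force: [1.1, -0.4, 0.6]
finger_gap: 0.0514
```

```bash
python3 - <<'E'
from h import *
go(.485,.146,.15,2.497)
E
```

```text
t 8.9 tcp [0.4613 0.0744 0.2502] yaw 2.7491 -> shift cm [ 0.61  7.5  10.03] turn 0.2521 j6 0.41 gap 0.0514
```

Request:
{"method": "drive_tool", "body": {
  "moves": [
    [0.6,3,3,0.13],
    [0.6,6,6,0.25],
    [0.6,7.5,10,0.25],
    [0.6,7.5,10,0.25],
    [0.6,7.5,10,0.25]
  ]
}}

```text
time_s: 9.4
position: [0.4825, 0.146, 0.1473]
orientation: [-0.001, 0.312, 0.95, -0.001]
force: [0.2, -0.5, 0.5]
finger_gap: 0.0513
```

Request:
{"method": "drive_tool", "body": {
  "moves": [
    [0,0,0,0],
    [0,0,0,0]
  ]
}}

```text
time_s: 9.6
position: [0.4852, 0.1457, 0.1509]
orientation: [0.002, 0.313, 0.95, 0.001]
force: [-0.3, 0.0, -0.2]
finger_gap: 0.0512
```

```bash
python3 - <<'E'
from h import *
np.set_printoptions(precision=4,suppress=True)
info=cam("wrist"); p,d=optics.read_camera("wrist"); W=pts("wrist",d,info)
P=W.reshape(-1,3); c=p.reshape(-1,3)
box=(P[:,0]>.42)&(P[:,0]<.57)&(P[:,1]<.23)&(P[:,1]>.07)
Q=P[box&(P[:,2]>.009)&(P[:,2]<.02)]; l=cv2.fitLine(Q[:,:2].astype(np.float32),cv2.DIST_HUBER,0,.01,.01).ravel(); a=l[:2]*np.sign(l[0]); n=np.array([-a[1],a[0]])
q=(Q[:,:2]-l[2:])@a; A=np.arctan2(a[1],a[0])
E=P[box&(P[:,2]>.005)]; e=(E[:,:2]-l[2:])@a; s=(E[:,:2]-l[2:])@n; k=abs(s)<.015
end=l[2:]+a*np.percentile(e[k],99.8)
print(len(Q),"ang",A,"ends rel",q.min(),q.max(),"eye end",end,"c",l[2:],"z",np.median(Q[:,2]))
# last 25 mm: lateral center
m=k&(e>np.percentile(e[k],99.8)-.02); print("eye lateral",np.percentile(s[m],[2,98]))
g=end-a*.0625; print("grip",g); go(g[0],g[1],.003,A+np.pi)
cv2.imwrite("pics/w3.png",cv2.resize(p[...,::-1],(800,500)))
E
```

```text
2659 ang -0.6450145 ends rel -0.0598405674178624 0.07605200013873693 eye end [0.5354 0.1071] c [0.4766 0.1514] z 0.014230070563097037
eye lateral [-0.0113  0.0117]
grip [0.4855 0.1447]
t 9.65 tcp [0.4851 0.1457 0.1507] yaw 2.5056 -> shift cm [-0.04 -0.1  14.77] turn 0.009 j6 0.8 gap 0.0511
```

Request:
{"method": "drive_tool", "body": {
  "moves": [
    [0,-0.1,4,0.009],
    [0,-0.1,8,0.009],
    [0,-0.1,11,0.009],
    [0,-0.1,12.5,0.009],
    [0,-0.1,13.3,0.009]
  ]
}}

```text
time_s: 10.15
position: [0.4824, 0.1447, 0.0142]
orientation: [-0.001, 0.317, 0.948, -0.0]
force: [0.2, 0.8, 0.7]
finger_gap: 0.0515
```

Request:
{"method": "drive_tool", "body": {
  "moves": [
    [0,0,0.4,0],
    [0,0,0.8,0],
    [0,0,1.2,0],
    [0,0,1.2,0]
  ]
}}

```text
time_s: 10.55
position: [0.4833, 0.1454, 0.0034]
orientation: [0.0, 0.316, 0.949, 0.0]
force: [-0.3, 0.8, -0.2]
finger_gap: 0.0512
```

```bash
python3 - <<'E'
from h import *
go(.4855,.1447,.004,2.4966)
E
```

```text
t 10.55 tcp [0.4833 0.1454 0.0034] yaw 2.4978 -> shift cm [-0.22  0.08 -0.06] turn 0.0012 j6 0.8 gap 0.0512
```

Request:
{"method": "drive_tool", "body": {
  "moves": [
    [0,0,-0.1,0],
    [0,0,-0.1,0],
    [0,0,-0.1,0],
    [0,0,-0.1,0],
    [0,0,-0.1,0]
  ],
  "fingers": 0,
  "newtons": 40
}}

```text
time_s: 11.05
position: [0.4837, 0.1455, 0.0049]
orientation: [0.001, 0.316, 0.949, 0.0]
force: [-0.3, -0.6, 4.6]
finger_gap: 0.019
```

Request:
{"method": "drive_tool", "body": {
  "moves": [
    [0,0,0,0],
    [0,0,0,0],
    [0,0,-2,0],
    [0,0,-5,0],
    [0,0,-9,0]
  ]
}}

```text
time_s: 11.55
position: [0.4797, 0.1447, 0.0911]
orientation: [-0.004, 0.316, 0.949, -0.002]
force: [0.3, -0.2, -1.8]
finger_gap: 0.0188
```

Request:
{"method": "drive_tool", "body": {
  "moves": [
    [0,0,-4,0],
    [0,0,-8,0],
    [0,0,-12,0],
    [0,0,-16,0],
    [0,0,-20,0]
  ]
}}

```text
time_s: 12.05
position: [0.4821, 0.1451, 0.2941]
orientation: [-0.001, 0.316, 0.949, -0.001]
force: [0.6, 0.4, -0.9]
finger_gap: 0.0183
```

```bash
python3 - <<'E'
from rack import *
yc=.1393; e=np.array([-.150-.05+.0,yc]); w=(e[0]+FX)*EX+e[1]*EY  # TCP goal: eye ~150 mm before board
print(w); go(w[0],w[1],.285+.055-.0187+.008,np.pi+YAW)
E
```

```text
[0.4376 0.1025]
t 12.05 tcp [0.4821 0.1451 0.2941] yaw 2.4979 -> shift cm [ 1.01 -6.09 -3.51] turn -0.5587 j6 0.8 gap 0.0183
```

Request:
{"method": "drive_tool", "body": {
  "moves": [
    [1,-2,-1,-0.13],
    [1,-4,-2,-0.26],
    [1,-6,-3,-0.4],
    [1,-6.1,-3.5,-0.53],
    [1,-6.1,-3.5,-0.56]
  ]
}}

```text
time_s: 12.55
position: [0.4381, 0.1021, 0.329]
orientation: [-0.0, 0.042, 0.999, -0.0]
force: [0.3, 0.1, -1.5]
finger_gap: 0.0186
```

Request:
{"method": "drive_tool", "body": {
  "moves": [
    [0,0,0,0],
    [0,0,0,0],
    [0,0,0,0]
  ]
}}

```text
time_s: 12.85
position: [0.4382, 0.1028, 0.3281]
orientation: [-0.001, 0.042, 0.999, -0.0]
force: [-0.0, -0.2, -1.2]
finger_gap: 0.0183
```

```bash
python3 - <<'E'
from rack import *
eye(.08,.03,.0125,.1393,"d",.30,.40)
for n in("scene","side"):
    W=np.load(f"pics/{n}_d.npz")["W"];P=W.reshape(-1,3); X=P[:,:2]@EX-FX;Y=P[:,:2]@EY-.1393
    g=tcp()[0][:2]@EX-FX
    for a,b in((-.14,-.10),(-.03,-.015),(.018,.03),(.035,.07)):
        m=(X>g+a)&(X<g+b)&(abs(Y)<.035)&(P[:,2]>.3)&(P[:,2]<.40)
        if m.sum(): print(n,a,m.sum(),"Y",np.percentile(Y[m],[2,50,98]),"z-285",np.percentile(P[m,2],[5,50,95])-.285,"Xmax",X[m].max())
go(.4376,.1025,.329,np.pi+YAW)
E
```

```text
t 12.85 tcp rack -0.19945303462396546 0.00031066062719367626 0.06175443457947228 F [-0.  -0.2 -1.2]
scene 223 X [-0.1769 -0.1299] Y [-0.0099  0.0118] z-285 [0.04   0.0483 0.0535]
side 93 X [-0.175  -0.1318] Y [-0.0125  0.0098] z-285 [0.0387 0.0474 0.0529]
scene -0.14 441 Y [-0.0293  0.0025  0.0304] z-285 [0.0391 0.0406 0.0419] Xmax -0.2994060576958731
scene -0.03 83 Y [-0.0062  0.0076  0.0213] z-285 [0.0422 0.0509 0.0534] Xmax -0.21480936514734006
scene 0.018 74 Y [-0.0071  0.0075  0.0115] z-285 [0.0403 0.0509 0.0536] Xmax -0.16966782966553795
scene 0.035 152 Y [-0.0094  0.0052  0.0118] z-285 [0.0434 0.048  0.0528] Xmax -0.1297418715228858
side -0.14 140 Y [-0.0305 -0.004   0.0264] z-285 [0.0393 0.0405 0.0419] Xmax -0.299994525547601
side -0.03 46 Y [-0.0213 -0.0077  0.0053] z-285 [0.0392 0.0492 0.1115] Xmax -0.21545720455197964
side 0.018 34 Y [-0.0106 -0.007   0.0034] z-285 [0.0395 0.0479 0.053 ] Xmax -0.1699416598843851
side 0.035 59 Y [-0.0123 -0.0063  0.0096] z-285 [0.0434 0.0473 0.0526] Xmax -0.131738181223523
t 12.95 tcp [0.4382 0.1027 0.3284] yaw 3.0575 -> shift cm [ 0.06 -0.03 -0.06] turn 0.0009 j6 0.17 gap 0.0183
```

Spatula is level, eye at (-143, 0, +46) mm relative to the slim hook. Approaching its tip.

Request:
{"method": "drive_tool", "body": {
  "moves": [
    [-3,0,0,0],
    [-6,0,0,0],
    [-7.5,0,0.5,0],
    [-8.0,0,0.9,0],
    [-8.0,0,0.9,0]
  ]
}}

```text
time_s: 13.45
position: [0.5178, 0.0959, 0.3186]
orientation: [-0.002, 0.042, 0.999, -0.0]
force: [-0.5, -0.3, -1.6]
finger_gap: 0.0184
```

Request:
{"method": "drive_tool", "body": {
  "moves": [
    [0,0,0,0],
    [0,0,0,0]
  ]
}}

```text
time_s: 13.65
position: [0.5173, 0.0961, 0.3208]
orientation: [0.0, 0.042, 0.999, 0.0]
force: [0.1, 0.4, -0.4]
finger_gap: 0.0188
```

```bash
python3 - <<'E'
from rack import *
eye(.08,.02,.0125,.1393,"e",.312,.36)
show("e",((205,140),(335,80)))
E
```

```text
t 13.65 tcp rack -0.12001029465444635 0.0003357495832073676 0.05446914358522876 F [ 0.1  0.4 -0.4]
scene 210 X [-0.0975 -0.0507] Y [-0.0087  0.0126] z-285 [0.0347 0.0412 0.0464]
side 96 X [-0.0963 -0.0531] Y [-0.0131  0.01  ] z-285 [0.034  0.0403 0.0464]
```

View pics/e.png

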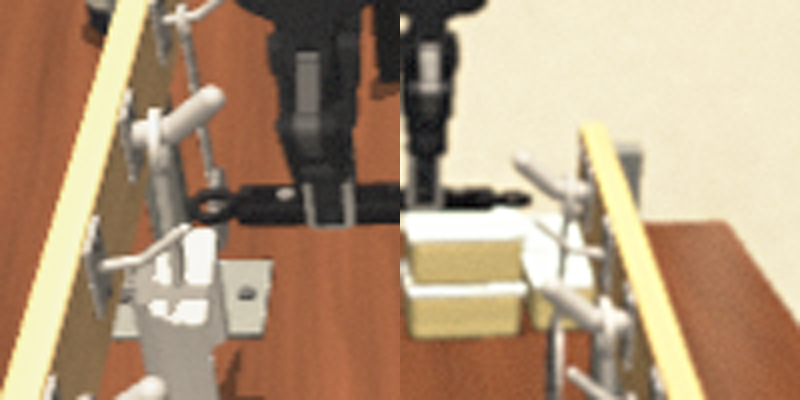

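Eye (212,203 left; 517,200 right) sits just beyond the slim tip (187,228). Sliding it on.

Request:
{"method": "drive_tool", "body": {
  "moves": [
    [-0.4,0,0.4,0],
    [-0.8,0,0.75,0],
    [-1.2,0,1.1,0],
    [-1.5,0,1.4,0],
    [-1.5,0,1.4,0]
  ],
  "newtons": 25
}}

```text
time_s: 14.25
position: [0.5336, 0.0944, 0.3051]
orientation: [-0.0, 0.042, 0.999, -0.0]
force: [0.8, -1.2, -1.9]
finger_gap: 0.0184
```

```bash
python3 - <<'E'
from rack import *
eye(.08,.02,.0125,.1393,"f",.300,.36)
show("f",((205,140),(335,80)))
E
```

```text
t 14.25 tcp rack -0.10362648477454928 9.88490257184671e-05 0.03881241370970546 F [ 0.8 -1.2 -1.9]
scene 233 X [-0.0811 -0.0336] Y [-0.0106  0.0118] z-285 [0.0174 0.0256 0.031 ]
side 103 X [-0.0805 -0.0363] Y [-0.0117  0.0098] z-285 [0.0166 0.025  0.031 ]
```

View pics/f.png

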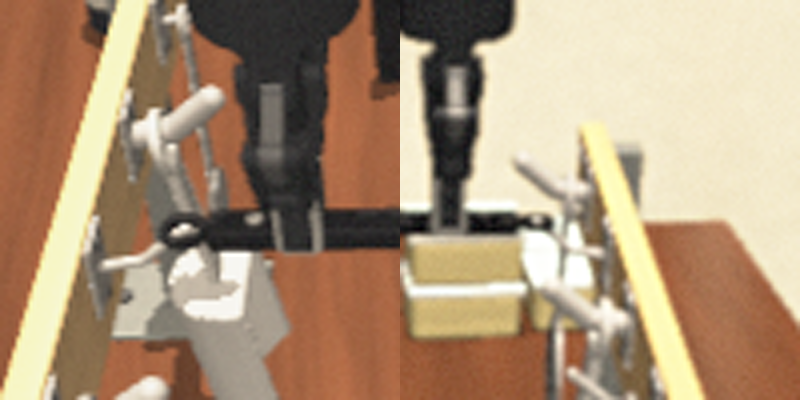

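The light tip appears inside the black eye (185,230 left), with no force. Pushing on.

Request:
{"method": "drive_tool", "body": {
  "moves": [
    [-0.25,0,0.2,0],
    [-0.5,0,0.4,0],
    [-0.75,0,0.6,0],
    [-1.0,0,0.8,0],
    [-1.0,0,0.8,0]
  ]
}}

```text
time_s: 14.85
position: [0.5433, 0.0937, 0.2972]
orientation: [-0.0, 0.042, 0.999, -0.0]
force: [0.3, 0.4, -2.8]
finger_gap: 0.0188
```

```bash
python3 - <<'E'
from rack import *
eye(.08,.02,.0125,.1393,"g",.285,.36)
E
```

```text
t 14.85 tcp rack -0.0939117348252827 0.0001841575698986464 0.030935516238993772 F [ 0.3  0.4 -2.8]
scene 232 X [-0.0713 -0.0161] Y [-0.0111  0.0112] z-285 [0.005  0.0174 0.0244]
side 117 X [-0.0703 -0.0153] Y [-0.0139  0.0087] z-285 [0.0018 0.0167 0.0239]
```

Request:
{"method": "drive_tool", "body": {
  "moves": [
    [-0.2,0,0.15,0],
    [-0.4,0,0.3,0],
    [-0.6,0,0.5,0],
    [-0.6,0,0.5,0]
  ]
}}

```text
time_s: 15.35
position: [0.5493, 0.0932, 0.2924]
orientation: [-0.0, 0.042, 0.999, -0.0]
force: [-0.2, -0.7, -4.0]
finger_gap: 0.0187
```

```bash
python3 - <<'E'
from rack import *
eye(.08,.02,.0125,.1393,"h",.285,.36)
for n in("scene","side"):
    Z=np.load(f"pics/{n}_h.npz");P=Z["W"].reshape(-1,3);c=Z["p"].reshape(-1,3).astype(int).sum(1)
    X=P[:,:2]@EX-FX;Y=P[:,:2]@EY-.1393; z=P[:,2]-.285
    near=(abs(Y)<.02)&(X>-.065)&(X<-.01)&(z>-.01)&(z<.04)
    for nm,k in(("bright",c>330),("dark",c<180)):
        m=near&k
        if m.sum(): print(n,nm,m.sum(),"X",np.percentile(X[m],[0,50,100]),"Y",np.percentile(Y[m],[2,50,98]),"z",np.percentile(z[m],[2,50,98]))
E
```

```text
t 15.35 tcp rack -0.0878921636157155 0.00021538363407613836 0.026083348250568968 F [-0.2 -0.7 -4. ]
scene 249 X [-0.0654 -0.0088] Y [-0.0108  0.0122] z-285 [0.0038 0.0127 0.0241]
side 118 X [-0.0648 -0.01  ] Y [-0.0136  0.0063] z-285 [0.002  0.012  0.0234]
scene bright 57 X [-0.065  -0.0338 -0.0103] Y [-0.0021  0.0018  0.0081] z [0.0032 0.016  0.0261]
scene dark 123 X [-0.0649 -0.0502 -0.0201] Y [-0.0043  0.0082  0.0121] z [0.0048 0.0133 0.0181]
side bright 49 X [-0.0643 -0.0387 -0.0116] Y [-0.0103 -0.0019  0.0065] z [0.0013 0.0124 0.0253]
side dark 39 X [-0.0649 -0.0543 -0.0233] Y [-0.0129 -0.0083 -0.0037] z [0.007  0.0122 0.0173]
```

The bright rod stands up through the dark eye (rod to z = +26, eye at +12). Releasing.

Request:
{"method": "drive_tool", "body": {
  "moves": [
    [0,0,0,0],
    [0,0,0,0],
    [0,0,0,0],
    [0,0,0,0],
    [0,0,0,0]
  ],
  "fingers": 60
}}

```text
time_s: 15.95
position: [0.549, 0.0933, 0.2934]
orientation: [0.0, 0.042, 0.999, 0.0]
force: [-0.6, 0.6, -0.0]
finger_gap: 0.051
```

Request:
{"method": "drive_tool", "body": {
  "moves": [
    [0,0,0,0],
    [0,0,0,0],
    [1,0,0,0],
    [3,0,0,0],
    [6,0,0,0]
  ]
}}

```text
time_s: 16.45
position: [0.4885, 0.0982, 0.2923]
orientation: [-0.0, 0.042, 0.999, -0.0]
force: [0.5, 0.7, -0.2]
finger_gap: 0.0518
```

Request:
{"method": "drive_tool", "body": {
  "moves": [
    [4,0,0,0],
    [8,0,0,0],
    [12,0,0,0],
    [12,0,0,0],
    [12,0,0,0]
  ]
}}

```text
time_s: 16.95
position: [0.3688, 0.1085, 0.2935]
orientation: [0.001, 0.042, 0.999, 0.0]
force: [0.5, 1.0, 0.3]
finger_gap: 0.0514
```

Request:
{"method": "drive_tool", "body": {
  "moves": [
    [0,0,0,0],
    [0,0,0,0],
    [0,0,0,0],
    [0,0,0,0],
    [0,0,0,0]
  ]
}}

```text
time_s: 17.45
position: [0.3698, 0.1083, 0.2928]
orientation: [-0.0, 0.042, 0.999, -0.0]
force: [-0.0, 0.5, 0.4]
finger_gap: 0.051
```

Request:
{"method": "drive_tool", "body": {
  "moves": [
    [0,0,0,0],
    [0,0,0,0],
    [0,0,0,0],
    [0,0,0,0],
    [0,0,0,0]
  ]
}}

```text
time_s: 17.95
position: [0.3695, 0.1083, 0.2931]
orientation: [0.0, 0.042, 0.999, 0.0]
force: [-0.2, -0.6, -0.8]
finger_gap: 0.0511
```

```bash
python3 - <<'E'
from rack import *
for n in("scene","side"):
    p,d=optics.read_camera(n); W=pts(n,d); np.savez(f"pics/{n}_z.npz",p=p,d=d,W=W)
    P=W.reshape(-1,3);X=P[:,:2]@EX-FX;Y=P[:,:2]@EY;z=P[:,2]-.285
    for nm,yc in(("scoop",.0325),("spat",.1393)):
        for a,b in((-.02,.02),(-.1,-.05),(-.22,-.13)):
            m=(abs(Y-yc)<.05)&(X>-.12)&(X<(-.003 if b>-.05 else .12))&(z>a)&(z<b)
            if m.sum(): print(n,nm,a,m.sum(),"X",np.percentile(X[m],[2,50,98]),"Y",np.percentile(Y[m]-yc,[2,50,98]),"zmin",z[m].min())
    W0=np.load(f"pics/{n}W.npy"); P0=W0.reshape(-1,3)
    for nm,lo,hi in(("bottle",(.4,.3,.03),(.5,.42,.2)),("tub",(.3,-.36,.045),(.6,-.2,.06))):
        f=lambda P:P[((P>lo)&(P<hi)).all(1)]
        print(nm,np.median(f(P0),0),np.median(f(P),0))
S=np.load("pics/scene_z.npz")["p"];D=np.load("pics/side_z.npz")["p"]
cv2.imwrite("pics/z.png",np.hstack([cv2.resize(I[y:y+200,x:x+140,::-1],(400,571),interpolation=cv2.INTER_CUBIC) for I,x,y in((S,180,110),(D,320,95))]))
E
```

```text
scene scoop -0.02 168 X [-0.0436 -0.0181 -0.0049] Y [-0.0076  0.0058  0.0198] zmin -0.019280465778120703
scene scoop -0.1 176 X [-0.046  -0.0325 -0.0211] Y [-0.0397  0.0068  0.0394] zmin -0.0999978035267105
scene scoop -0.22 493 X [-0.0555 -0.0391 -0.0127] Y [-0.043   0.0335  0.0414] zmin -0.21942383960652642
scene spat -0.02 140 X [-0.0382 -0.0203 -0.0055] Y [-0.0081  0.0026  0.0119] zmin -0.019777089157086536
scene spat -0.1 105 X [-0.0264 -0.0241 -0.0137] Y [-0.0055  0.0084  0.0111] zmin -0.09997858897387285
scene spat -0.22 225 X [-0.0166 -0.0157 -0.0128] Y [-0.0284  0.0089  0.0307] zmin -0.219995694866975
bottle [0.4495 0.3803 0.1366] [0.4495 0.3802 0.1367]
tub [ 0.4094 -0.3481  0.0535] [ 0.4089 -0.3492  0.0533]
side scoop -0.02 173 X [-0.044  -0.0198 -0.0031] Y [-0.0166 -0.0054  0.0139] zmin -0.019043366378046434
side scoop -0.1 172 X [-0.0512 -0.0347 -0.0234] Y [-0.0404 -0.0078  0.0358] zmin -0.09999989109655641
side scoop -0.22 549 X [-0.0613 -0.0444 -0.0163] Y [-0.0448 -0.0337  0.0412] zmin -0.2197455862471292
side spat -0.02 100 X [-0.041  -0.0204 -0.003 ] Y [-0.0149 -0.0031  0.0075] zmin -0.01994312388865499
side spat -0.1 44 X [-0.0233 -0.0188 -0.0132] Y [-0.0125 -0.007   0.0048] zmin -0.09920218862306732
side spat -0.22 12 X [-0.0059 -0.0041  0.0032] Y [-0.0275 -0.0108  0.024 ] zmin -0.21883460902622387
bottle [0.4431 0.343  0.104 ] [0.443  0.3428 0.1046]
tub [ 0.4133 -0.3499  0.0542] [ 0.4133 -0.3499  0.054 ]
```

View pics/z.png

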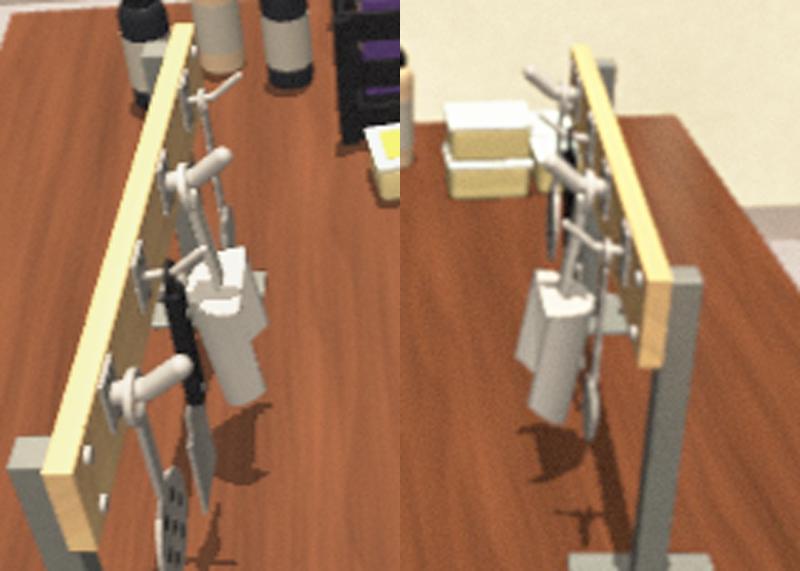

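Both tools hang: scoop on the stout hook (185,180), spatula on the slim hook (170,270), and the skimmer and spoon are in place. I'll let the sway settle and check the eye positions.

Request:
{"method": "drive_tool", "body": {
  "moves": [
    [0,0,0,0],
    [0,0,0,0],
    [0,0,0,0],
    [0,0,0,0],
    [0,0,0,0]
  ]
}}

```text
time_s: 18.55
position: [0.3695, 0.1083, 0.293]
orientation: [-0.0, 0.042, 0.999, -0.0]
force: [0.0, 0.8, -0.6]
finger_gap: 0.051
```

Request:
{"method": "drive_tool", "body": {
  "moves": [
    [0,0,0,0],
    [0,0,0,0],
    [0,0,0,0],
    [0,0,0,0],
    [0,0,0,0]
  ]
}}

```text
time_s: 19.05
position: [0.3695, 0.1083, 0.293]
orientation: [-0.0, 0.042, 0.999, 0.0]
force: [0.1, -1.3, -0.1]
finger_gap: 0.0512
```

Request:
{"method": "drive_tool", "body": {
  "moves": [
    [0,0,0,0],
    [0,0,0,0],
    [0,0,0,0],
    [0,0,0,0],
    [0,0,0,0]
  ]
}}

```text
time_s: 19.55
position: [0.3695, 0.1083, 0.293]
orientation: [-0.0, 0.042, 0.999, 0.0]
force: [0.3, 0.4, 0.8]
finger_gap: 0.0511
```

Request:
{"method": "drive_tool", "body": {
  "moves": [
    [0,0,0,0],
    [0,0,0,0],
    [0,0,0,0],
    [0,0,0,0],
    [0,0,0,0]
  ]
}}

```text
time_s: 20.05
position: [0.3696, 0.1083, 0.2931]
orientation: [0.0, 0.042, 0.999, 0.0]
force: [-0.6, -0.1, 0.7]
finger_gap: 0.0512
```

```bash
python3 - <<'E'
from rack import *
for k in range(2):
  for n in("scene","side"):
    p,d=optics.read_camera(n); W=pts(n,d); P=W.reshape(-1,3);X=P[:,:2]@EX-FX;Y=P[:,:2]@EY;z=P[:,2]-.285
    # ring material lateral of / below the rod
    for nm,yc,hr,a,b in(("scoop ring",.0325,.0085,-.018,.014),("spat eye",.1393,.0045,-.016,.006)):
        m=(abs(Y-yc)>hr)&(abs(Y-yc)<hr+.012)&(X>-.06)&(X<-.007)&(z>a)&(z<b)
        print(n,nm,m.sum(),"X",np.percentile(X[m],[5,50,95]))
    for nm,yc in(("scoop",.0325),("spat",.1393)):
        m=(abs(Y-yc)<.012)&(X>-.09)&(X<-.003)&(z>-.09)&(z<-.03); f=np.polyfit(z[m],X[m],1); print(n,nm,m.sum(),"handle dX/dz",f)
E
```

```text
scene scoop ring 38 X [-0.0182 -0.0155 -0.0119]
scene spat eye 45 X [-0.0283 -0.0215 -0.0178]
scene scoop 76 handle dX/dz [ 0.021 -0.016]
scene spat 191 handle dX/dz [ 0.1795 -0.0226]
side scoop ring 46 X [-0.0217 -0.0162 -0.0128]
side spat eye 29 X [-0.0305 -0.0245 -0.0171]
side scoop 80 handle dX/dz [ 0.0447 -0.0168]
side spat 114 handle dX/dz [ 0.206  -0.0258]
scene scoop ring 42 X [-0.0179 -0.0153 -0.0114]
scene spat eye 53 X [-0.0301 -0.0225 -0.0186]
scene scoop 82 handle dX/dz [ 0.0625 -0.0151]
scene spat 203 handle dX/dz [ 0.2281 -0.0234]
side scoop ring 45 X [-0.0209 -0.0174 -0.0131]
side spat eye 27 X [-0.029  -0.0242 -0.0204]
side scoop 82 handle dX/dz [ 0.0599 -0.0185]
side spat 116 handle dX/dz [ 0.18   -0.0265]
```

Scoop eye is about 16 mm and spatula eye about 23 mm before the board. Both hang within about 0.23 rad of vertical, inside the limits. Handing in.

```bash
python3 -c "
from h import *
print(workorder.hand_in())"
```

```text
the job is handed in; nothing more can be done
None
```

Both tools are hung and the job is handed in at about 20 s of the 66 s. I slid the scoop's ring onto the free stout hook and the spatula's eye onto the free slim hook, past the upturned ends. Both were then let go and the gripper moved clear.

| Last check | Scoop | Spatula | Limit |
|---|---|---|---|
| Eye centre before the board | about 16 mm | about 23 mm | 0–34 mm |
| Lean from vertical (swaying a little) | about 0.06 rad | about 0.2 rad | 0.7 rad |

- **Sideways and height:** the lined-up eyes were within about 2 mm sideways before release. Afterwards I did not measure eye height or sideways position closely; the last picture shows both hanging in the bend of their hooks.
- **Other things:** the skimmer and spoon are still on their hooks in the last picture. The bottle and tub moved by 1 mm or less.
- **Forces:** the highest reading was about 10 N, while pushing the scoop's ring on.
- **Disagreement:** the two fixed cameras differed by 2–3 mm on hook and board positions, so I used their mean. The wrist camera could not see the hooks past the gripper, so I dropped its poor rack fit.

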